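Tip the last candle carton into its bay and push it home

ROBOT

A 6-joint arm with a two-finger parallel gripper is mounted at the origin on the work surface. World frame = base frame: x ahead of the robot, y to its left, z up, the work surface at z = 0. Lengths are in m, angles in rad, forces in N, time in s.
With the tool pointing down it reaches from about 0.4 to 0.825 m from the base axis. Payload 7 kg.
Tool frame: the origin (TCP) lies between the finger pads; the fingertips stand 11 mm ahead of it and the grasp point (between the pads) lies 8 mm behind it; x points along the fingers, z is the direction in which the jaws open and shut, and the axes are right-handed (so a half turn about x gives the same grasp; the last joint's range is limited). The gripper opens to 88 mm and grips with 3 to 60 N. Pads are 19 mm wide; open, the fingers measure 130 mm over their backs; the gripper's body (78 mm by 193 mm) begins 47 mm behind the grasp point.
Start: joints at [1.549, 0.359, 0.012, 0, -1.224, -0.288], TCP at [0.206, 0.643, 0.198] pointing down, gripper open.
Joint ranges: [-3.07, 3.07], [-1.43, 2.12], [-1.02, 1.25], [-3.03, 1.67], [-3.05, -0], [-3.03, 3.03]. Speed limits (rad/s): [2.39, 2.39, 3.01, 3.14, 3.14, 3.14].

INTERFACE

Orientations are given as [roll, pitch, yaw] about the fixed x, y, z axes, in that order (R = Rz(yaw) Ry(pitch) Rx(roll)).
In Python, from station import arm gives the robot as it stands.
- The arm moves only by the tool jog_arm, never from a script. Its argument "motion" is a list of rows, each an object of numbers: "dx", "dy", "dz": the shift along the tool's x, y, z in m; "twist": the turn about the tool's x in degrees. In form: [{"dx": .., "dy": .., "dz": .., "twist": ..}, ...]. A call has 1 to 20 rows; each row is the pose to reach, as a shift and turn from the pose commanded when the call began, along the tool's axes at that moment; what a row does not reach only later rows make up. A row lasts 1/12 s, in which the tool goes at most 41.7 mm and 7.16 degrees, less where a joint would pass 70% of its speed; a pose out of reach is approached as far as the arm can. A call with a gripper value outside its range is refused whole. "gripper" is the finger opening in m, from 0 to 0.0876, set as the call begins (left out, the last holds). The fingers move at their own pace and stop on an object; "newtons" is the grip in N (left out, the last holds). Time passes only in rows, so rows that repeat a pose let the fingers close. It gives the time, the measured TCP pose, the force and the opening at its end, in the units of the state.
- arm.get_state(): the state, without advancing time (a new reading comes with each control period).
- arm.grab_frame(name): name is "side" or "top"; returns the picture (400x640x3 uint8, red, green, blue); there is no depth.
- arm.camera_model(name): a dict with "camera_matrix" (3x3 intrinsics, pixels), "eye" and "attitude" of the camera in the world. Camera axes: x right, y down, z forward; pixel columns grow to the right and rows downward; lengths in m; the calibration is good to about 2 mm. A picture is of the moment at which its call begins. camera_model takes no time and is no camera call.
- arm.job_done(): hands the job in, once; it reports no verdict.
The state is a dict: "t": time; "q": joint angles; "qd": joint speeds; "joint_efforts": joint torques, N m; "eef_pos": TCP position; "ee_rot": TCP orientation; "force": force on the tool from outside, world axes, zero at the start; "moment": the same for the moment, N m; "width": finger opening in m.
Only numpy, scipy, OpenCV 4.12 (cv2) and the standard library are available. Lean on these libraries where they do the work, as an engineer would, in place of code of your own. Each camera call takes 0.05 s, during which the arm holds its last target.

TASK

Three identical cartons of candles belong flat in the packing tray's three bays, but one is still standing on its end at the open front of its bay. Push against its upper part so that it tips over away from the tray's open front and lies down in its own bay, then push on its near end until it lies straight with its far end against the tray's back rail. Only push with the fingers: never pinch, lift or carry it, and leave the other two cartons and everything round the tray where they are.

Things in the scene. Friction and masses are not known exactly. Their poses are not given: they have to be found in the camera images.
- tray: Plywood packing tray, fixed, 270 (x) x 262 (y) mm, placed and turned anew each start (up to 0.3 rad). Origin: centre of its underside. x points from the open front (x = -135 mm, robot's side) to the back rail; z up. Floor top at z = 6 mm. Three bays 78 mm wide, centred at y = -84, 0, +84 mm, parted by ribs along x, 6 mm wide, tops at z = 18 mm. No rib or rail across the front.
- tray_rail (a point): Middle of the back rail's inner face at floor level: 125 mm from the tray's centre along its x, 6 mm up. The rail is 10 mm thick, its top 36 mm above the counter, and runs across all three bays.
- carton: The standing carton: red box with gold band, 40 (x) x 54 (y) x 150 (z) mm, 0.18 to 0.35 kg, on its small end in the front of the free bay, square to it within 0.04 rad, within 4 mm of its centre line, its middle 75 to 100 mm before the tray's centre. Origin: centre of the end it stands on; z towards the other end, x towards the rail.
- carton_mid (a point): Centre of that carton (75 mm from either end).
- carton_top (a point): Centre of the carton's upper end face (150 mm from the origin); the end that must meet the back rail after the tip-over.
- carton_heel (a point): Middle of the carton's bottom edge on the rail side, about which it tips when pushed near the top (it does not slide); it stays down on the tray floor. After about 15 degrees the carton falls over by itself and comes to lie along the bay, some 25 to 60 mm short of the rail.
- mate_a: One of the two cartons already lying in their bays: same box, lying along the tray's x, 54 mm wide and 40 mm high. Origin: centre of its underside. Which bay it lies in changes.
- mate_b: The other lying carton, the same.
- spool: Wooden cord spool standing left of the tray (+y), 52 mm across, 60 mm high. Origin: centre of its underside.
- jar: White jar, 60 mm across, 75 mm high, left of the tray. Origin: centre of its underside.
- roll: Cardboard ring lying flat near the tray's front left corner, 90 mm across, 24 mm high. Origin: centre of its underside.
- tube: Dark red tube standing right of the tray (-y), 48 mm across, 160 mm high. Origin: centre of its underside.
- mug: White cup right of the tray, 74 mm across, 85 mm high. Origin: centre of its underside.
- tin: Flat metal tin, 70 x 100 mm, 35 mm high, behind the back rail. Origin: centre of its underside.
Mind the look-alikes: they are no part of the job. What is shaped like the carton but green or turquoise is not meant.

How it is judged:
On the way:
1. the carton is tipped over and lies flat on the tray floor (angle between carton's own z axis and vertical above 1.48 rad and height (world z) of carton_mid below 0.034 m), for 0.2 s.
At the end, for the whole second after the job is handed in: The carton lies flat on the floor of its bay, the end that was up within 6 mm of the back rail, its length within 0.10 rad of the tray's x axis, at rest; the other two cartons and the six things round the tray within 15 mm of where they started (all of step 1 and x of carton_top in the frame of tray above 0.119 m and angle between the z axis of carton and the x axis of tray, either way round below 0.1 rad and y of carton_mid in the frame of tray between -0.11 and 0.11 m and linear speed of carton below 0.01 m/s and distance of each of mate_a, mate_b, spool, jar, roll, tube, mug, tin from where it was at the start of the episode below 0.015 m); the robot touches nothing.
It fails at once if the carton is lifted or carried, or tipped the wrong way: the edge it tips about rises more than 15 mm off the tray floor (height (world z) of carton_heel above 0.021 m).
It fails at once if the carton is pinched: fingers press on both its narrow sides at once, or on its rail-side face (contact force between the fingers and carton_c3 above 3 N or (contact force between the fingers and carton_c1 above 2 N and contact force between the fingers and carton_c2 above 2 N)).
It fails at once if one of the two lying cartons is moved more than 15 mm (distance of any of mate_a, mate_b from where it was at the start of the episode above 0.015 m).
It fails at once if one of the six things round the tray is moved more than 15 mm (distance of any of spool, jar, roll, tube, mug, tin from where it was at the start of the episode above 0.015 m).
It also fails if it takes over 38 s, if anything falls off the work surface, if the arm or the gripper's body presses on something with over 40 N, if the wrist force passes 120 N, or if a joint passes its speed limit or range.

## Working session

There is one attempt and no reset: what is moved stays moved. The work goes in short steps, Python scripts to look and compute and a tool call to move; the robot and the scene stay as the last step left them, time stands still between calls to the robot, and variables do not carry over. Pictures are saved under pics/ and viewed, and the job is handed in when it is done.

Besides the shell and the picture viewer there is one more tool, called after "Request:" as a command line: name --argument value ..., lists and objects as JSON in quotes. jog_arm: Moves the arm, as the interface text tells. Its arguments: {"type":"object","properties":{"motion":{"type":"array"},"gripper":{"type":"number"},"newtons":{"type":"number"}},"required":["motion"]}

```bash
mkdir -p pics; ls; python3 - <<'E'
from station import arm
import cv2
for n in("side","top"):
    f=arm.grab_frame(n); cv2.imwrite(f"pics/{n}0.png",f[:,:,::-1]); m=arm.camera_model(n); print(n,m)
print(arm.get_state())
E
```

```text
pics
side {'camera_matrix': array([[479.90837906,   0.        , 321.67980161],
       [  0.        , 479.90837906, 197.27987272],
       [  0.        ,   0.        ,   1.        ]]), 'eye': array([ 0.25210218, -0.57206222,  0.92067697]), 'attitude': array([-2.44126136,  0.00668668, -0.51847278])}
top {'camera_matrix': array([[403.25360281,   0.        , 323.47128126],
       [  0.        , 403.25360281, 202.44120198],
       [  0.        ,   0.        ,   1.        ]]), 'eye': array([0.4785963 , 0.03754843, 0.92597201]), 'attitude': array([-3.01267304, -0.01773298, -1.59808967])}
{'t': 0.1, 'q': array([ 1.54910897e+00,  3.59319878e-01,  1.11520292e-02, -2.51203418e-04,
       -1.22413539e+00, -2.88108259e-01]), 'qd': array([-3.22741555e-04, -1.51256222e-03,  1.13467299e-03,  9.76018616e-05,
        1.06423891e-03,  1.58841280e-03]), 'joint_efforts': array([-1.46288930e-03, -5.84162557e+01,  2.93752581e+01,  7.01554567e+00,
        1.02061545e-02, -4.42199075e-05]), 'eef_pos': array([0.205683  , 0.6423907 , 0.19732445]), 'ee_rot': array([ 0.13267419,  1.56927102, -1.74800328]), 'force': array([-0.14580831,  0.16409448, -0.24201914]), 'moment': array([-0.00258027, -0.01966046, -0.00424902]), 'width': 0.08781658748908161}
```

View pics/side0.png

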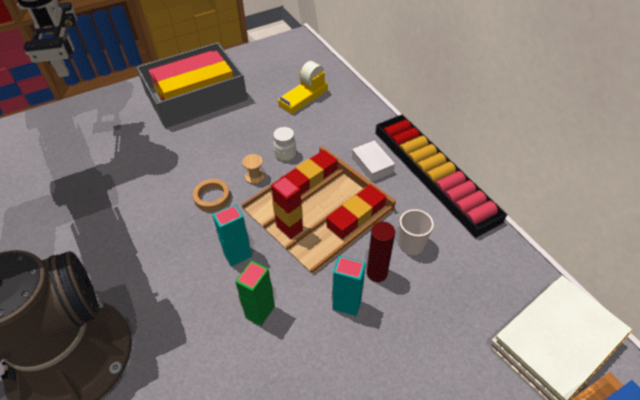

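View pics/top0.png

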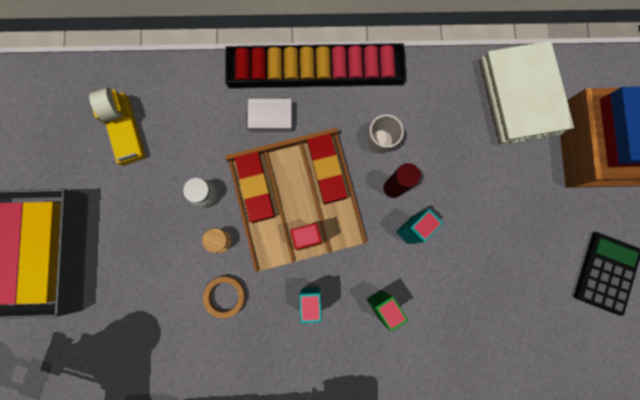

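The top view shows the red/gold carton standing in the middle bay, top face at top-view (306,236) and side-view (288,188). The look-alikes, by top-view / side-view pixel:
- Turquoise: (310,305) / (231,222)
- Turquoise: (427,225) / (349,267)
- Green: (391,312) / (253,275)
- Dark red tube: (404,178) / (381,235)
- Lying mates: (253,187) and (327,168) in the top view

I choose the one at (306,236), and I'll check it in a crop.

```bash
cat > h.py <<'E'
import numpy as np, cv2
from scipy.spatial.transform import Rotation as Ro
from station import arm
def cam(n):
    m=arm.camera_model(n); return m["camera_matrix"],m["eye"],Ro.from_euler('xyz',m["attitude"]).as_matrix()
def ray(n,uv):
    K,e,R=cam(n); return e,R@np.linalg.inv(K)@np.r_[uv,1.]
def onz(n,uv,z):
    e,d=ray(n,uv); return e+d*(z-e[2])/d[2]
def proj(n,p):
    K,e,R=cam(n); c=K@(R.T@(np.asarray(p)-e)); return c[:2]/c[2]
def save(f,n): cv2.imwrite(f"pics/{n}.png",f[:,:,::-1])
E
python3 - <<'E'
import cv2
a=cv2.imread("pics/top0.png")[120:325,215:375]; cv2.imwrite("pics/c1.png",cv2.resize(a,None,fx=2.9,fy=2.9,interpolation=2))
a=cv2.imread("pics/side0.png")[140:280,180:410]; cv2.imwrite("pics/c2.png",cv2.resize(a,None,fx=3.4,fy=3.4,interpolation=2))
E
```

```text
(no output)
```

View pics/c1.png

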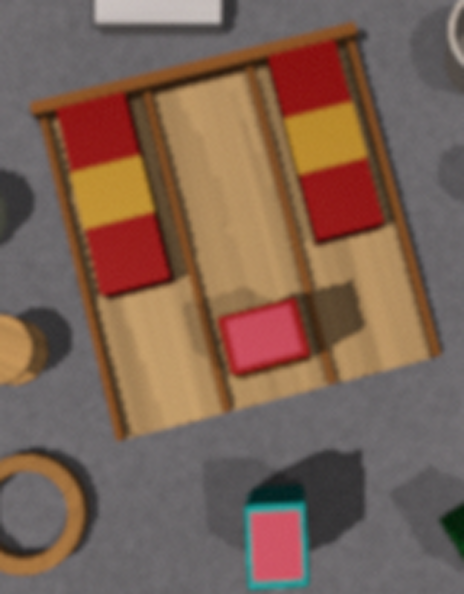

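View pics/c2.png

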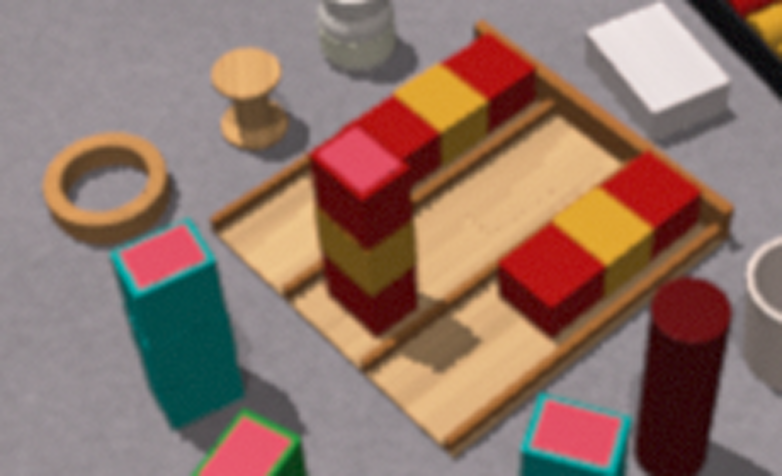

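```bash
python3 - <<'E'
from h import *
f=cv2.imread("pics/top0.png"); s=lambda x,y:np.array([x/2.9+215-.3,y/2.9+120-.3])
P={k:onz("top",s(*c),z) for k,c,z in [("fl",(121,437),.018),("fr",(439,352),.018),("bl",(32,103),.036),("br",(354,24),.036),
 ("rib1f",(226,410),.018),("rib2f",(332,382),.018),("rib1b",(148,92),.018),("rib2b",(252,68),.018)]}
for k in P: print(k,P[k].round(4))
print("width f",np.linalg.norm(P["fl"]-P["fr"]),"b",np.linalg.norm(P["bl"]-P["br"]))
for a,b in (("fr","fl"),("br","bl")):
    d=P[b]-P[a]; print("yaw from",a,np.arctan2(-d[0],d[1]))
for a,b in (("rib1f","rib1b"),("rib2f","rib2b")):
    d=P[b]-P[a]; print("yaw ribs",np.arctan2(d[1],d[0]),np.linalg.norm(d[:2]))
mf=(P["fl"]+P["fr"])/2; mb=(P["bl"]+P["br"])/2; print("front mid",mf,"back mid",mb, "len",np.linalg.norm((mb-mf)[:2]))
for n,roi in (("top",(280,215,335,260)),("side",(265,170,312,205))):
    im=cv2.imread(f"pics/{n}0.png");x0,y0,x1,y1=roi
    h=cv2.cvtColor(im,cv2.COLOR_BGR2HSV).astype(int);
    m=((h[...,2]>190)&(h[...,1]>110)&((h[...,0]>165)|(h[...,0]<5))).astype(np.uint8);k=np.zeros_like(m);k[y0:y1,x0:x1]=m[y0:y1,x0:x1]
    c=max(cv2.findContours(k,0,1)[0],key=cv2.contourArea);r=cv2.minAreaRect(c);M=cv2.moments(k,True);c0=(M["m10"]/M["m00"],M["m01"]/M["m00"])
    print(n,r,c0,onz(n,c0,.156))
    B=np.array([onz(n,q,.156) for q in cv2.boxPoints(r)]);print(B.round(4))
    pts=np.array([onz(n,q[0]*1.,.156)[:2] for q in c],np.float32);print("metric",cv2.minAreaRect(pts*1000))
ox,dx=ray("top",(306,236.5))
# other look-alikes
for k,uv,z in (("turq front",(310.5,306),.15),("turq r",(427,225),.15),("green",(391,312),.15),("tube",(404,178),.16)): print(k,onz("top",uv,z).round(3))
E
```

```text
fl [0.4478 0.1709 0.018 ]
fr [ 0.5059 -0.0751  0.018 ]
bl [0.7061 0.2356 0.036 ]
br [ 0.764  -0.0164  0.036 ]
rib1f [0.466  0.0905 0.018 ]
rib2f [0.4851 0.0085 0.018 ]
rib1b [0.7176 0.1479 0.018 ]
rib2b [0.7353 0.065  0.018 ]
width f 0.2528038430420847 b 0.258550287784326
yaw from fr 0.23205304811834448
yaw from br 0.22586357315222827
yaw ribs 0.2245835368815846 0.258063780688462
yaw ribs 0.22232318195597528 0.25652688814275665
front mid [0.47685759 0.04791019 0.018     ] back mid [0.73507662 0.10960015 0.036     ] len 0.2654858179443236
top ((305.29412841796875, 235.676513671875), (15.522278785705566, 21.585670471191406), 75.96376037597656) (305.2848664688427, 235.64985163204747) [0.51515715 0.05753189 0.156     ]
[[0.5251 0.0808 0.156 ]
 [0.534  0.0407 0.156 ]
 [0.5052 0.0342 0.156 ]
 [0.4963 0.0742 0.156 ]]
metric ((515.1458740234375, 57.48687744140625), (29.52422523498535, 41.016265869140625), 12.567754745483398)
side ((285.1764831542969, 186.2941131591797), (20.174531936645508, 14.534341812133789), 40.601295471191406) (285.02298850574715, 186.2911877394636) [0.51471624 0.05584352 0.156     ]
[[0.4935 0.0716 0.156 ]
 [0.5253 0.0901 0.156 ]
 [0.5364 0.0399 0.156 ]
 [0.5051 0.0227 0.156 ]]
metric ((514.990966796875, 55.83637237548828), (34.60319900512695, 45.60476303100586), 13.35567569732666)
turq front [0.383 0.051 0.15 ]
turq r [ 0.53  -0.178  0.15 ]
green [ 0.368 -0.1    0.15 ]
tube [ 0.621 -0.136  0.16 ]
```

```bash
cat >> h.py <<'E'
YAW=0.224; U=np.array([np.cos(YAW),np.sin(YAW),0]); V=np.array([-U[1],U[0],0]); C=np.array([.606,.079,0])
def loc(p): d=np.asarray(p)-C; return np.array([d@U,d@V,p[2]])
def wor(x,y,z): return C+x*U+y*V+np.array([0,0,z])
def goal(p):
    s=arm.get_state(); R=Ro.from_euler('xyz',s["ee_rot"]).as_matrix(); d=R.T@(np.asarray(p)-s["eef_pos"])
    a=R.T@V; tw=np.degrees(np.arctan2(-a[1],a[2])); tw=(tw+90)%180-90
    print("t",s["t"],"pos",s["eef_pos"].round(4),"loc",loc(s["eef_pos"]).round(4),"F",s["force"].round(1),"w",s["width"]); print("shift",d.round(4),"twist",tw.round(2)); return R
E
python3 - <<'E'
from h import *
print("carton",loc([.515,.0567,.156]))
p=wor(-.150,-.0015,.198); print(p); R=goal(p); print(R.round(3)); print(arm.get_state()["q"])
E
```

```text
carton [-0.09368005 -0.00152891  0.156     ]
[0.46008069 0.04421776 0.198     ]
t 0.1 pos [0.2057 0.6424 0.1973] loc [-0.2652  0.6382  0.1973] F [-0.1  0.2 -0.2] w 0.08781658748908161
shift [2.000e-04 4.247e-01 4.921e-01] twist -30.59
[[-0.     0.952 -0.305]
 [-0.002 -0.305 -0.952]
 [-1.     0.     0.002]]
[ 1.54910897e+00  3.59319878e-01  1.11520292e-02 -2.51203418e-04
 -1.22413539e+00 -2.88108259e-01]
```

Request:
jog_arm --motion '[{"dx": 0,"dy": 0.012,"dz": 0.014,"twist": -1},{"dx": 0,"dy": 0.036,"dz": 0.042,"twist": -3},{"dx": 0,"dy": 0.06,"dz": 0.07,"twist": -5},{"dx": 0,"dy": 0.085,"dz": 0.098,"twist": -7},{"dx": 0,"dy": 0.109,"dz": 0.126,"twist": -9},{"dx": 0,"dy": 0.133,"dz": 0.154,"twist": -11},{"dx": 0,"dy": 0.157,"dz": 0.182,"twist": -13},{"dx": 0,"dy": 0.181,"dz": 0.21,"twist": -15},{"dx": 0,"dy": 0.205,"dz": 0.238,"twist": -17},{"dx": 0,"dy": 0.23,"dz": 0.266,"twist": -19},{"dx": 0,"dy": 0.254,"dz": 0.294,"twist": -21},{"dx": 0,"dy": 0.278,"dz": 0.322,"twist": -22},{"dx": 0,"dy": 0.302,"dz": 0.35,"twist": -24},{"dx": 0,"dy": 0.326,"dz": 0.378,"twist": -26},{"dx": 0,"dy": 0.35,"dz": 0.406,"twist": -27},{"dx": 0,"dy": 0.375,"dz": 0.434,"twist": -28},{"dx": 0,"dy": 0.4,"dz": 0.462,"twist": -29},{"dx": 0,"dy": 0.418,"dz": 0.484,"twist": -30},{"dx": 0,"dy": 0.425,"dz": 0.492,"twist": -30.6},{"dx": 0,"dy": 0.425,"dz": 0.492,"twist": -30.6}]' --gripper 0

```text
t: 1.77
eef_pos: [0.4608, 0.0425, 0.1977]
ee_rot: [-1.237, 1.57, -2.587]
force: [-0.5, -0.4, -0.3]
width: 0.0004
```

```bash
python3 - <<'E'
from h import *
R=goal(wor(-.150,-.0015,.130)); print(R.round(3))
a=arm.grab_frame("top"); b=arm.grab_frame("side"); save(np.hstack([a[100:340,180:480],b[100:340,150:450]]),"p1")
E
```

```text
t 1.7667 pos [0.4608 0.0425 0.1977] loc [-0.1497 -0.0033  0.1977] F [-0.5 -0.4 -0.3] w 0.0004467388428922419
shift [ 0.0677 -0.0002 -0.0019] twist -0.14
[[-0.001  0.976  0.22 ]
 [-0.001  0.22  -0.976]
 [-1.    -0.001  0.   ]]
```

View pics/p1.png

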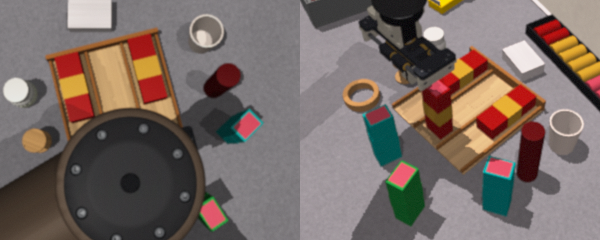

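The side view shows the closed gripper behind and above the red carton, at about (437,60) in the picture. The turquoise box at (380,130) is clear. Next I go straight down and then forward slowly.

Request:
jog_arm --motion '[{"dx": 0.02,"dz": -0.001},{"dx": 0.045,"dz": -0.002},{"dx": 0.065,"dz": -0.002},{"dx": 0.068,"dz": -0.002},{"dx": 0.068,"dz": -0.002,"dy": 0.005},{"dx": 0.068,"dz": -0.002,"dy": 0.012},{"dx": 0.068,"dz": -0.002,"dy": 0.018},{"dx": 0.068,"dz": -0.002,"dy": 0.023},{"dx": 0.068,"dz": -0.002,"dy": 0.027},{"dx": 0.068,"dz": -0.002,"dy": 0.031},{"dx": 0.068,"dz": -0.002,"dy": 0.035},{"dx": 0.068,"dz": -0.002,"dy": 0.035}]'

```text
invalid input
```

```bash
python3 - <<'E'
from h import *
R=goal(wor(-.150,-.0015,.130))
b=arm.grab_frame("side"); save(cv2.resize(b[130:280,180:410],None,fx=3,fy=3),"p2")
E
```

```text
t 1.8667 pos [0.4603 0.0443 0.1979] loc [-0.1497 -0.0015  0.1979] F [-0.5  0.5 -0.1] w 0.00042633698905589283
shift [ 0.0679 -0.0002  0.    ] twist -0.1
```

View pics/p2.png

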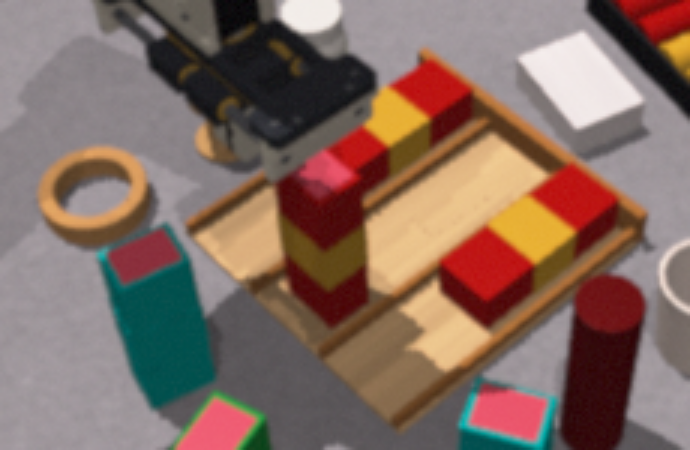

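All four keys are needed in every row, so that call was refused and nothing moved. The carton still stands, with the gripper above and behind it. The tool has since settled onto the centre line, so no sideways shift is needed.

Request:
jog_arm --motion '[{"dx": 0.02,"dy": 0,"dz": 0,"twist": 0},{"dx": 0.045,"dy": 0,"dz": 0,"twist": 0},{"dx": 0.065,"dy": 0,"dz": 0,"twist": 0},{"dx": 0.068,"dy": 0,"dz": 0,"twist": 0},{"dx": 0.068,"dy": 0.005,"dz": 0,"twist": 0},{"dx": 0.068,"dy": 0.012,"dz": 0,"twist": 0},{"dx": 0.068,"dy": 0.018,"dz": 0,"twist": 0},{"dx": 0.068,"dy": 0.023,"dz": 0,"twist": 0},{"dx": 0.068,"dy": 0.027,"dz": 0,"twist": 0},{"dx": 0.068,"dy": 0.031,"dz": 0,"twist": 0},{"dx": 0.068,"dy": 0.035,"dz": 0,"twist": 0},{"dx": 0.068,"dy": 0.035,"dz": 0,"twist": 0}]'

```text
t: 2.92
eef_pos: [0.4955, 0.0526, 0.1302]
ee_rot: [1.232, 1.571, -0.115]
force: [-0.4, 0.5, 1.0]
width: 0.0005
```

```bash
python3 - <<'E'
from h import *
R=goal(wor(-.150,-.0015,.130))
b=arm.grab_frame("side"); save(cv2.resize(b[130:280,180:410],None,fx=3,fy=3),"p3")
E
```

```text
t 2.9167 pos [0.4955 0.0526 0.1302] loc [-0.1136 -0.0012  0.1302] F [-0.4  0.5  1. ] w 0.0004984576044370227
shift [ 0.0002 -0.0364  0.0003] twist 0.01
```

View pics/p3.png

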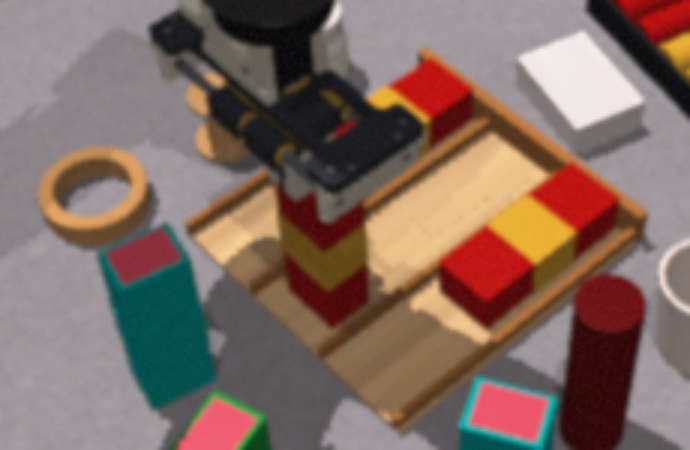

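The carton still looks upright (gold band at (325,255), unchanged) and there is almost no force. I'll keep pushing in small steps.

Request:
jog_arm --motion '[{"dx": 0,"dy": 0.003,"dz": 0,"twist": 0},{"dx": 0,"dy": 0.006,"dz": 0,"twist": 0},{"dx": 0,"dy": 0.009,"dz": 0,"twist": 0},{"dx": 0,"dy": 0.012,"dz": 0,"twist": 0},{"dx": 0,"dy": 0.015,"dz": 0,"twist": 0}]'

```text
t: 3.38
eef_pos: [0.5096, 0.0559, 0.1302]
ee_rot: [1.413, 1.571, 0.067]
force: [0.4, 0.3, -0.2]
width: 0.0002
```

```bash
python3 - <<'E'
from h import *
R=goal(wor(-.150,-.0015,.130))
b=arm.grab_frame("side"); save(cv2.resize(b[130:280,180:410],None,fx=3,fy=3),"p4")
E
```

```text
t 3.3833 pos [0.5096 0.0559 0.1302] loc [-0.0991 -0.0011  0.1302] F [ 0.4  0.3 -0.2] w 0.00019367948608129388
shift [ 0.0002 -0.0509  0.0004] twist 0.02
```

View pics/p4.png

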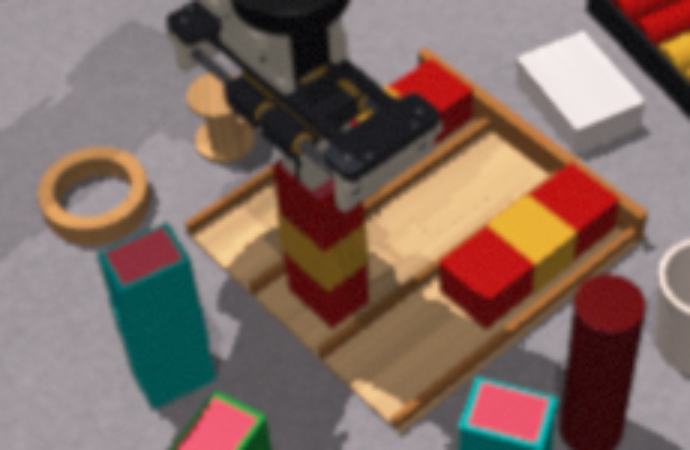

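```bash
python3 - <<'E'
from h import *
s=arm.get_state(); 
R=Ro.from_euler('xyz',s["ee_rot"]).as_matrix()
b=arm.grab_frame("side"); 
ims=[]
for im in (cv2.imread("pics/side0.png"),b[:,:,::-1].copy()):
    im=cv2.resize(im[160:250,250:330],None,fx=4.8,fy=4.8,interpolation=2)
    for p in (s["eef_pos"],s["eef_pos"]+R@[.011,0,.02],s["eef_pos"]+R@[.011,0,-.02]):
        u=(proj("side",p)-[250,160])*4.8; cv2.circle(im,tuple(int(v) for v in u),3,(255,255,0),-1)
    ims.append(im)
cv2.imwrite("pics/p5.png",np.hstack(ims))
E
```

```text
(no output)
```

View pics/p5.png

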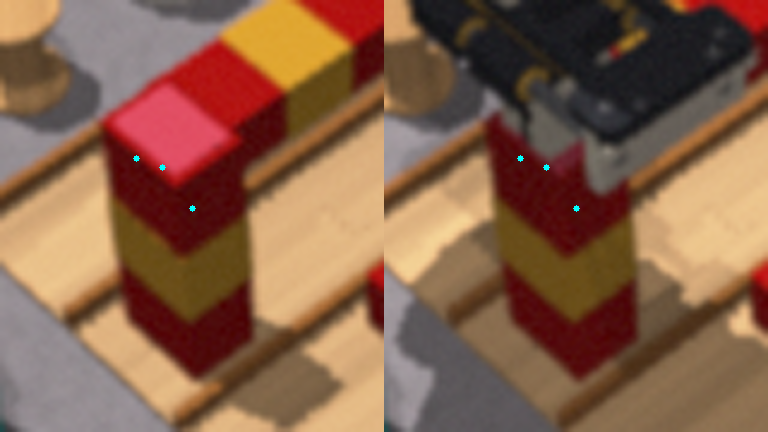

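```bash
python3 - <<'E'
from h import *
s=arm.get_state(); 
R=Ro.from_euler('xyz',s["ee_rot"]).as_matrix(); print(R.round(3), s["q"].round(3))
b=arm.grab_frame("side")[:,:,::-1]
x0,y0,f=200,70,4
im=cv2.resize(b[y0:y0+150,x0:x0+190],None,fx=f,fy=f,interpolation=2)
def dot(o,c):
    u=(proj("side",s["eef_pos"]+R@o)-[x0,y0])*f; cv2.circle(im,tuple(int(v) for v in u),4,c,-1)
dot([0,0,0],(255,255,0))
for z in(.02,-.02): dot([.011,0,z],(255,255,0)); dot([-.055,0,z],(0,255,0))
for z in(.096,-.096): dot([-.055,-.039,z],(255,0,255)); dot([-.055,.039,z],(255,0,0))
cv2.imwrite("pics/p6.png",im)
a=cv2.imread("pics/side0.png");p=np.array([.2057,.6424,.1973]);print(proj("side",p))
u=proj("side",p).astype(int); cv2.circle(a,tuple(map(int,u)),2,(255,255,0),-1)
cv2.imwrite("pics/p7.png",cv2.resize(a[0:110,0:160],None,fx=4,fy=4))
E
```

```text
[[ 0.     0.975  0.222]
 [-0.     0.222 -0.975]
 [-1.    -0.     0.   ]] [ 0.493  0.15  -0.438  0.    -0.983  1.302]
[71.2778744  71.53090888]
```

View pics/p6.png

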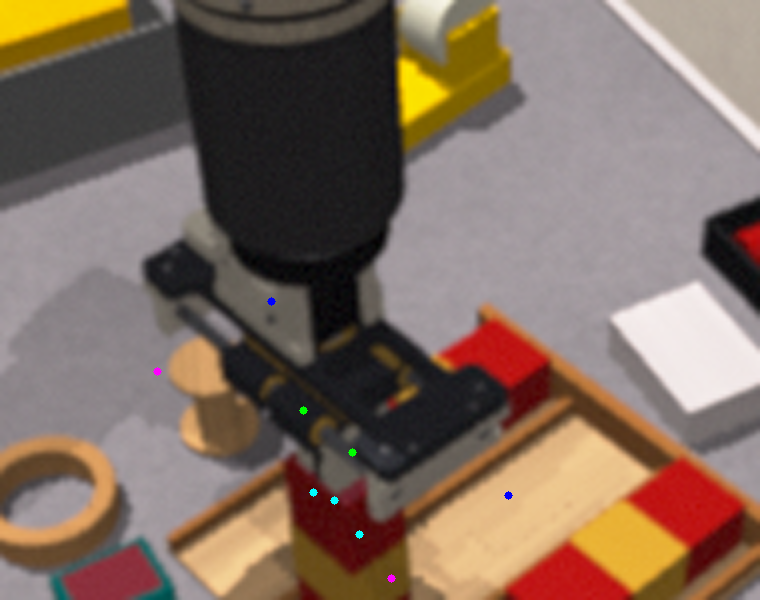

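View pics/p7.png

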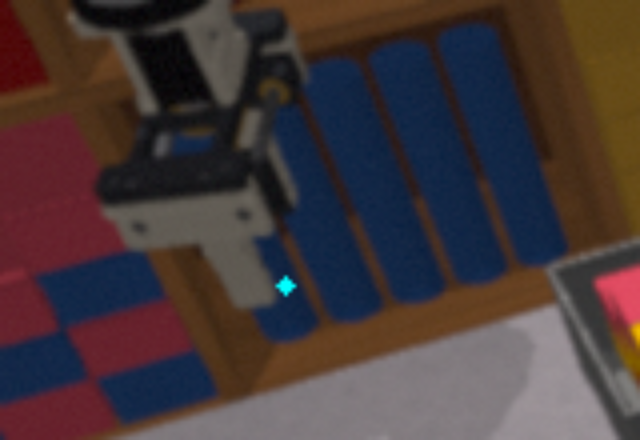

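```bash
python3 - <<'E'
from h import *
for uv in ((297.5,198.8),(294,199),(301,197)):
  for z in (.119,.15): print(uv,z,onz("side",uv,z).round(4),loc(onz("side",uv,z)).round(4))
b=arm.grab_frame("side")[:,:,::-1]
cv2.imwrite("pics/p8.png",cv2.resize(b[165:225,255:335],None,fx=9,fy=9,interpolation=cv2.INTER_CUBIC))
c=cv2.imread("pics/side0.png");cv2.imwrite("pics/p9.png",cv2.resize(c[165:225,255:335],None,fx=9,fy=9,interpolation=cv2.INTER_CUBIC))
E
```

```text
(297.5, 198.8) 0.119 [0.5345 0.0401 0.119 ] [-0.0783 -0.022   0.119 ]
(297.5, 198.8) 0.15 [0.5236 0.0164 0.15  ] [-0.0942 -0.0427  0.15  ]
(294, 199) 0.119 [0.5276 0.0434 0.119 ] [-0.0843 -0.0173  0.119 ]
(294, 199) 0.15 [0.517  0.0196 0.15  ] [-0.1    -0.0381  0.15  ]
(301, 197) 0.119 [0.5435 0.0408 0.119 ] [-0.0694 -0.0233  0.119 ]
(301, 197) 0.15 [0.5323 0.0171 0.15  ] [-0.0856 -0.0439  0.15  ]
```

View pics/p8.png

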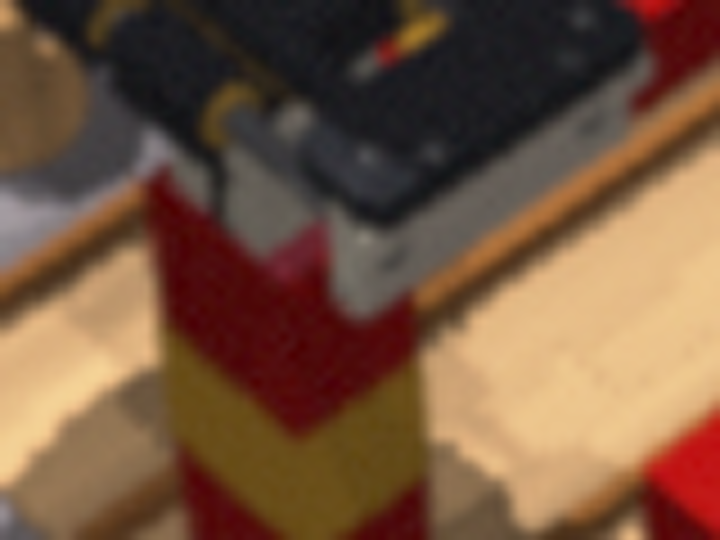

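View pics/p9.png

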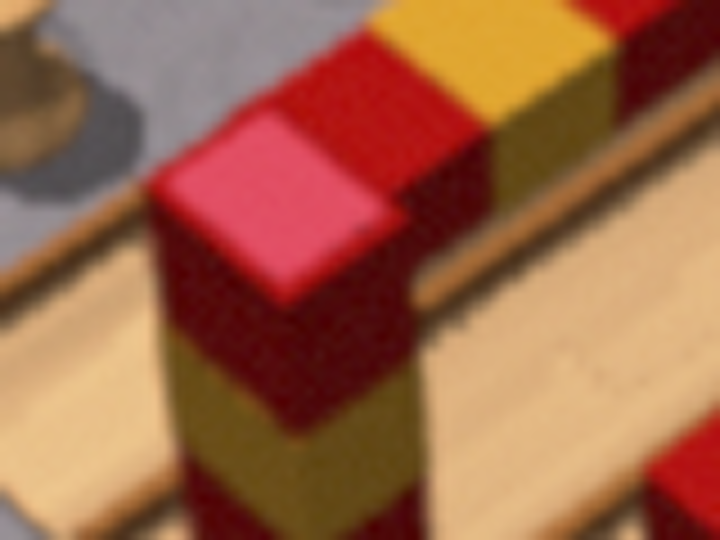

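```bash
python3 - <<'E'
from h import *
im=cv2.imread("pics/p2.png")
u=(proj("side",[.4603,.0443,.198])-[180,130])*3; print(u)
v=(proj("side",[.4603,.0443,.187])-[180,130])*3; print(v)
for q in(u,v): cv2.circle(im,tuple(int(t) for t in q),3,(255,255,0),-1)
cv2.imwrite("pics/p10.png",cv2.resize(im[0:260,60:460],None,fx=1.9,fy=1.9))
s=arm.get_state(); print(s["joint_efforts"].round(2),s["force"])
E
```

```text
[246.29738856 169.05433812]
[247.9510695  179.82575887]
[-0.000e+00 -3.811e+01  2.619e+01  6.150e+00  1.000e-01  1.000e-02] [ 0.12951208  0.19926916 -0.21576131]
```

View pics/p10.png

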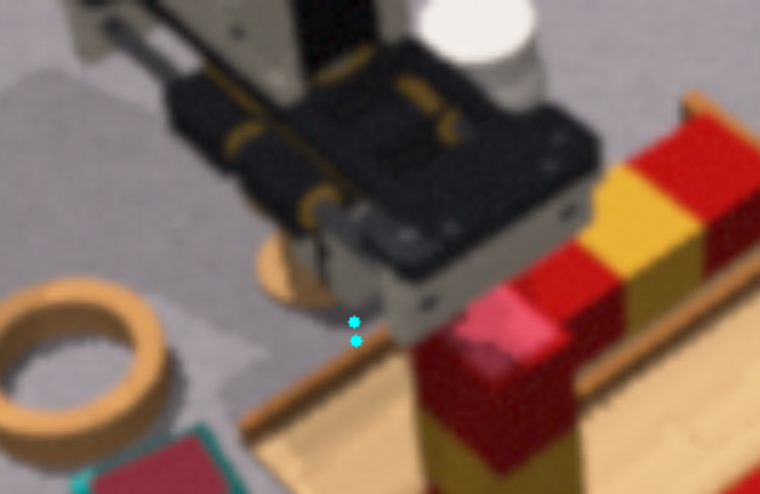

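```bash
python3 - <<'E'
from h import *
def draw(im,x0,y0,f,p,R,w):
    for dz in (0,.03):
        for z in (w,-w):
            for y in (-.0095,.0095):
                u=(proj("side",p+R@[.011-dz,y,z])-[x0,y0])*f
                cv2.circle(im,tuple(int(round(t)) for t in u),3,(255,255,0) if dz==0 else (0,255,0),-1)
R0=np.array([[0,.952,-.305],[-.002,-.305,-.952],[-1,0,.002]])
im=cv2.resize(cv2.imread("pics/side0.png")[0:110,0:140],None,fx=5,fy=5,interpolation=2)
draw(im,0,0,5,np.array([.2057,.6424,.1973]),R0,.044)
s=arm.get_state();R=Ro.from_euler('xyz',s["ee_rot"]).as_matrix()
b=arm.grab_frame("side")[:,:,::-1]
i2=cv2.resize(b[130:240,240:340],None,fx=5,fy=5,interpolation=2); draw(i2,240,130,5,s["eef_pos"],R,.021)
h=min(len(im),len(i2)); cv2.imwrite("pics/p11.png",np.hstack([im[:h,200:500],i2[:h]]))
E
```

```text
(no output)
```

View pics/p11.png

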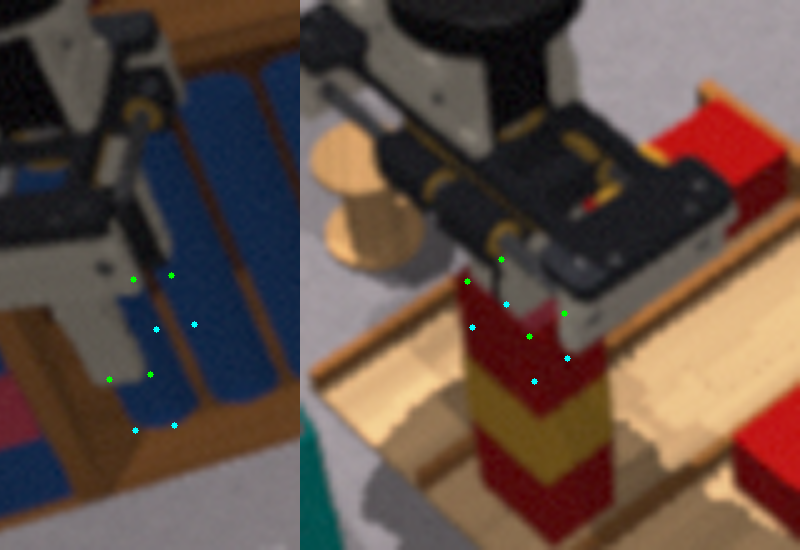

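In the side view the fingertips sit about 30 mm higher than the reported pose says: they are level with the carton's top edge, and the carton hasn't moved. The fingers have simply passed over its top edge. I'll back off, go lower and look before pushing.

Request:
jog_arm --motion '[{"dx": 0,"dy": -0.01,"dz": 0,"twist": 0},{"dx": 0,"dy": -0.03,"dz": 0,"twist": 0},{"dx": 0,"dy": -0.05,"dz": 0,"twist": 0},{"dx": 0,"dy": -0.052,"dz": 0,"twist": 0},{"dx": 0.015,"dy": -0.052,"dz": 0,"twist": 0},{"dx": 0.028,"dy": -0.052,"dz": 0,"twist": 0},{"dx": 0.03,"dy": -0.052,"dz": 0,"twist": 0},{"dx": 0.03,"dy": -0.052,"dz": 0,"twist": 0}]'

```text
t: 4.3
eef_pos: [0.4579, 0.0439, 0.0997]
ee_rot: [-1.3, 1.569, -2.646]
force: [0.1, -0.7, 1.0]
width: 0.0002
```

```bash
python3 - <<'E'
from h import *
s=arm.get_state();R=goal(wor(-.15,-.0015,.1))
b=arm.grab_frame("side")[:,:,::-1]
x0,y0,f=220,110,5
im=cv2.resize(b[y0:y0+120,x0:x0+150],None,fx=f,fy=f,interpolation=2)
for dz in(0,.03):
  for z in(.021,-.021):
    for y in (-.0095,.0095):
      u=(proj("side",s["eef_pos"]+R@[.011-dz,y,z])-[x0,y0])*f; cv2.circle(im,tuple(int(round(t)) for t in u),3,(255,255,0) if dz==0 else (0,255,0),-1)
cv2.imwrite("pics/p12.png",im)
E
```

```text
t 4.3 pos [0.4579 0.0439 0.0997] loc [-0.1522 -0.0013  0.0997] F [ 0.1 -0.7  1. ] w 0.00022598947139034257
shift [-0.0003  0.0022  0.0002] twist 0.01
```

View pics/p12.png

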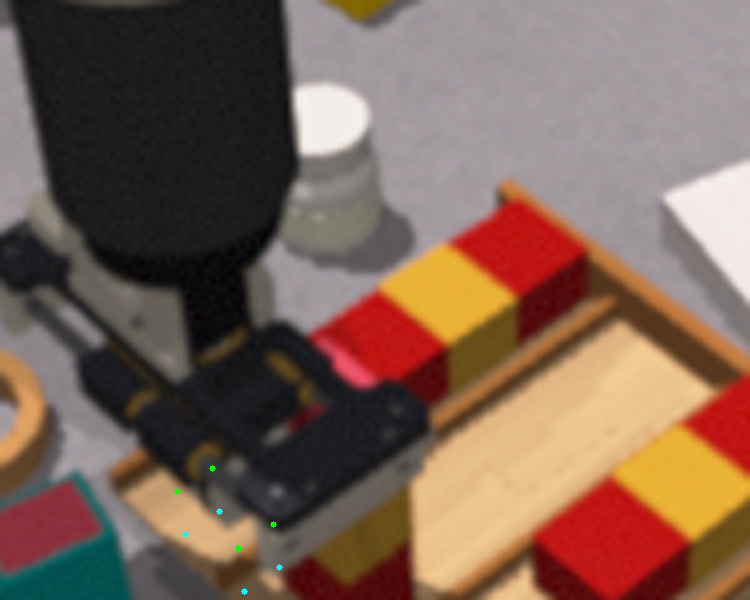

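```bash
python3 - <<'E'
from h import *
t=loc([.4603,.0443,.198])
f=lambda x,y:(180+(60+x/1.9)/3-.3,130+y/5.7-.3)
for z in (.17,.187,.21,.234,.253,.28,.3):
    a,b,c,d=[loc(onz("side",f(*q),z))-t for q in ((400,342),(590,212),(382,312),(325,285))]
    print(z,"near",a[:2].round(3),"far",b[:2].round(3),"len",np.linalg.norm(a-b).round(3),"finger bottom",c[:2].round(3),d[:2].round(3))
b=arm.grab_frame("side")[:,:,::-1]
cv2.imwrite("pics/p13.png",cv2.resize(b[170:235,215:315],None,fx=8,fy=8,interpolation=cv2.INTER_CUBIC))
E
```

```text
0.17 near [0.019 0.003] far [0.113 0.005] len 0.094 finger bottom [0.024 0.019] [0.016 0.044]
0.187 near [ 0.011 -0.009] far [ 0.103 -0.007] len 0.092 finger bottom [0.015 0.006] [0.008 0.031]
0.21 near [ 0.    -0.027] far [ 0.089 -0.025] len 0.089 finger bottom [ 0.004 -0.011] [-0.003  0.012]
0.234 near [-0.011 -0.044] far [ 0.074 -0.042] len 0.086 finger bottom [-0.007 -0.03 ] [-0.014 -0.007]
0.253 near [-0.02  -0.059] far [ 0.063 -0.057] len 0.083 finger bottom [-0.017 -0.044] [-0.023 -0.022]
0.28 near [-0.033 -0.079] far [ 0.047 -0.077] len 0.08 finger bottom [-0.03  -0.065] [-0.036 -0.044]
0.3 near [-0.043 -0.093] far [ 0.035 -0.092] len 0.078 finger bottom [-0.039 -0.08 ] [-0.045 -0.06 ]
```

View pics/p13.png

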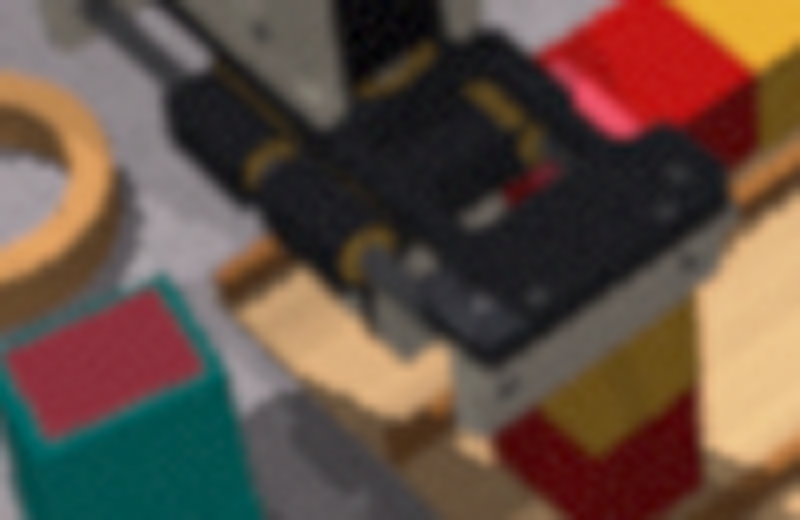

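The end plate fits the gripper body's ±96 × ±39 mm footprint. The fingertips, at around (410,355), look about 20 mm higher than nominal. I'll use TCP z ≈ 0.11, which hits the carton well above its middle either way and keeps the body above its top.

Request:
jog_arm --motion '[{"dx": -0.008,"dy": 0.005,"dz": 0,"twist": 0},{"dx": -0.01,"dy": 0.015,"dz": 0,"twist": 0},{"dx": -0.01,"dy": 0.024,"dz": 0,"twist": 0},{"dx": -0.01,"dy": 0.03,"dz": 0,"twist": 0},{"dx": -0.01,"dy": 0.034,"dz": 0,"twist": 0},{"dx": -0.01,"dy": 0.038,"dz": 0,"twist": 0},{"dx": -0.01,"dy": 0.042,"dz": 0,"twist": 0}]'

```text
t: 4.98
eef_pos: [0.4998, 0.0536, 0.1098]
ee_rot: [-1.412, 1.57, -2.759]
force: [-0.2, 0.5, 0.7]
width: 0.0004
```

```bash
python3 - <<'E'
from h import *
R=goal(wor(-.15,-.0015,.1))
b=arm.grab_frame("side")[:,:,::-1]
cv2.imwrite("pics/p14.png",cv2.resize(b[150:250,235:345],None,fx=5.5,fy=5.5,interpolation=cv2.INTER_CUBIC))
E
```

```text
t 4.9833 pos [0.4998 0.0536 0.1098] loc [-0.1092 -0.0012  0.1098] F [-0.2  0.5  0.7] w 0.0004496197700711638
shift [ 0.0098 -0.0408  0.0003] twist 0.0
```

View pics/p14.png

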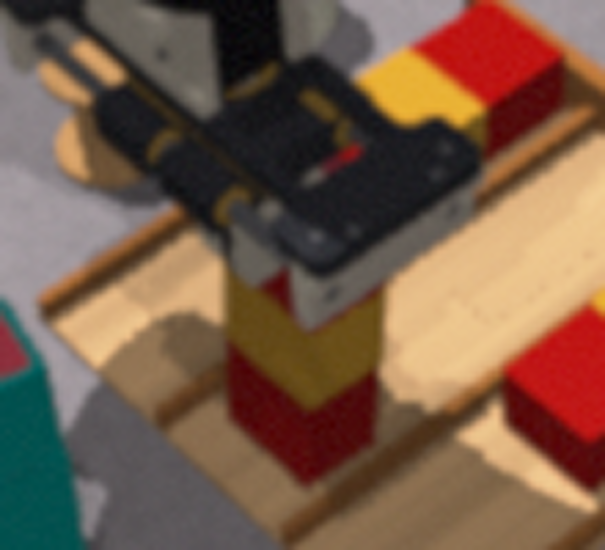

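The finger at (260,275) is now in front of the carton's near face, so I'll push further.

Request:
jog_arm --motion '[{"dx": 0,"dy": 0.004,"dz": 0,"twist": 0},{"dx": 0,"dy": 0.008,"dz": 0,"twist": 0},{"dx": 0,"dy": 0.012,"dz": 0,"twist": 0},{"dx": 0,"dy": 0.016,"dz": 0,"twist": 0}]'

```text
t: 5.37
eef_pos: [0.5156, 0.0573, 0.1102]
ee_rot: [1.735, 1.571, 0.389]
force: [0.0, 0.2, 0.2]
width: 0.0008
```

```bash
python3 - <<'E'
from h import *
R=goal(wor(-.15,-.0015,.1))
b=arm.grab_frame("side")[:,:,::-1]
cv2.imwrite("pics/p15.png",cv2.resize(b[150:250,235:345],None,fx=5.5,fy=5.5,interpolation=cv2.INTER_CUBIC))
e,d=ray("side",(283,201)); k=(-.114-(e-C)@U)/(d@U); print(loc(e+k*d))
E
```

```text
t 5.3667 pos [0.5156 0.0573 0.1102] loc [-0.093  -0.0011  0.1102] F [0.  0.2 0.2] w 0.0008317239124314957
shift [ 0.0102 -0.057   0.0004] twist 0.02
[-0.114      -0.01751738  0.13673913]
```

View pics/p15.png

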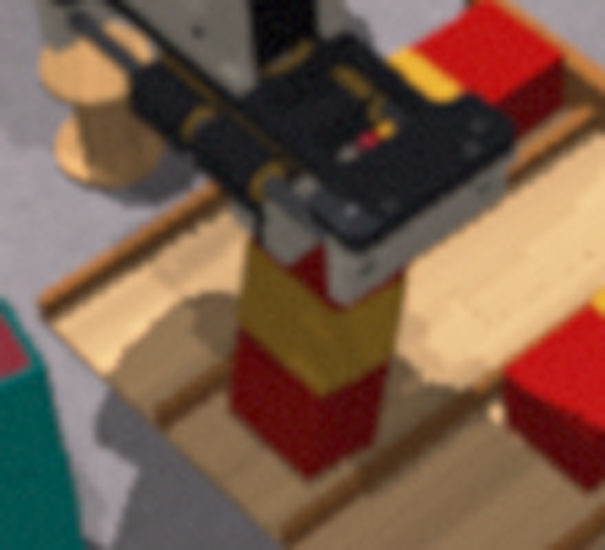

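The carton is clearly leaning: its left edge now runs from (235,400) to (250,240). It's tipping about the heel, so I continue past the balance point and then stop.

Request:
jog_arm --motion '[{"dx": 0,"dy": 0.005,"dz": 0,"twist": 0},{"dx": 0,"dy": 0.01,"dz": 0,"twist": 0},{"dx": 0,"dy": 0.015,"dz": 0,"twist": 0},{"dx": 0,"dy": 0.02,"dz": 0,"twist": 0},{"dx": 0,"dy": 0.025,"dz": 0,"twist": 0},{"dx": 0,"dy": 0.03,"dz": 0,"twist": 0},{"dx": 0,"dy": 0.03,"dz": 0,"twist": 0},{"dx": 0,"dy": 0.03,"dz": 0,"twist": 0},{"dx": 0,"dy": 0.03,"dz": 0,"twist": 0},{"dx": 0,"dy": 0.03,"dz": 0,"twist": 0}]'

```text
t: 6.25
eef_pos: [0.5442, 0.0637, 0.1101]
ee_rot: [-1.539, 1.571, -2.886]
force: [-0.7, 0.9, -0.8]
width: 0.0005
```

```bash
python3 - <<'E'
from h import *
R=goal(wor(-.15,-.0015,.1))
b=arm.grab_frame("side")[:,:,::-1]
cv2.imwrite("pics/p16.png",cv2.resize(b[110:270,190:410],None,fx=3.5,fy=3.5,interpolation=cv2.INTER_CUBIC))
E
```

```text
t 6.25 pos [0.5442 0.0637 0.1101] loc [-0.0637 -0.0012  0.1101] F [-0.7  0.9 -0.8] w 0.0005448078171359103
shift [ 0.0102 -0.0863  0.0003] twist 0.01
```

View pics/p16.png

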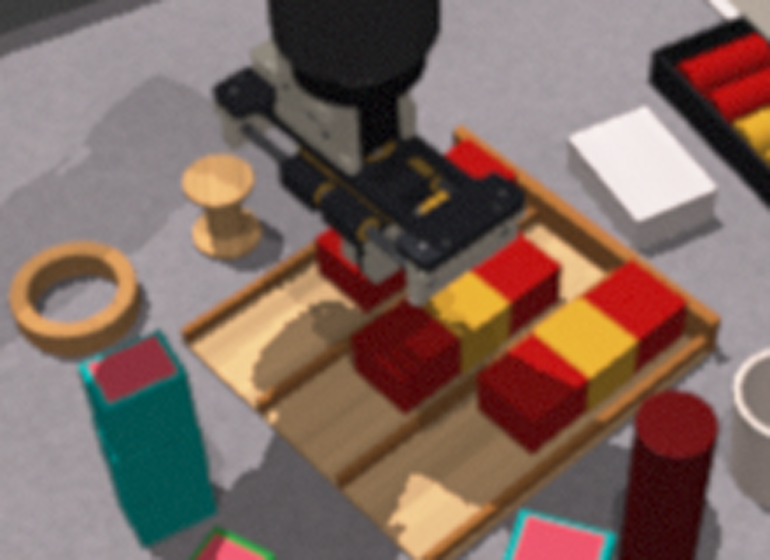

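The carton now lies flat in the middle bay, with its near end facing us. The end's lower corner is at (405,410) in the crop and the far end is short of the rail. Next I back off and find that near end.

Request:
jog_arm --motion '[{"dx": 0,"dy": -0.02,"dz": 0,"twist": 0},{"dx": 0,"dy": -0.045,"dz": 0,"twist": 0},{"dx": 0,"dy": -0.055,"dz": 0,"twist": 0},{"dx": 0,"dy": -0.055,"dz": 0,"twist": 0}]'

```text
t: 6.63
eef_pos: [0.4887, 0.051, 0.1104]
ee_rot: [-2.741, 1.57, 2.195]
force: [-0.1, 0.1, 0.0]
width: 0.0006
```

```bash
python3 - <<'E'
from h import *
R=goal(wor(-.1,-.0015,.1))
for p in ((405,410),(355,365)): print(p,loc(onz("side",(190+p[0]/3.5-.3,110+p[1]/3.5-.3),.006)).round(4))
b=arm.grab_frame("side")[:,:,::-1]
cv2.imwrite("pics/p17.png",cv2.resize(b[140:260,235:395],None,fx=4.8,fy=4.8,interpolation=cv2.INTER_CUBIC))
E
```

```text
t 6.6333 pos [0.4887 0.051  0.1104] loc [-0.1206 -0.0013  0.1104] F [-0.1  0.1  0. ] w 0.0005767862219422821
shift [0.0104 0.0206 0.0002] twist 0.01
(405, 410) [-0.0632 -0.0253  0.006 ]
(355, 365) [-0.063   0.0273  0.006 ]
```

View pics/p17.png

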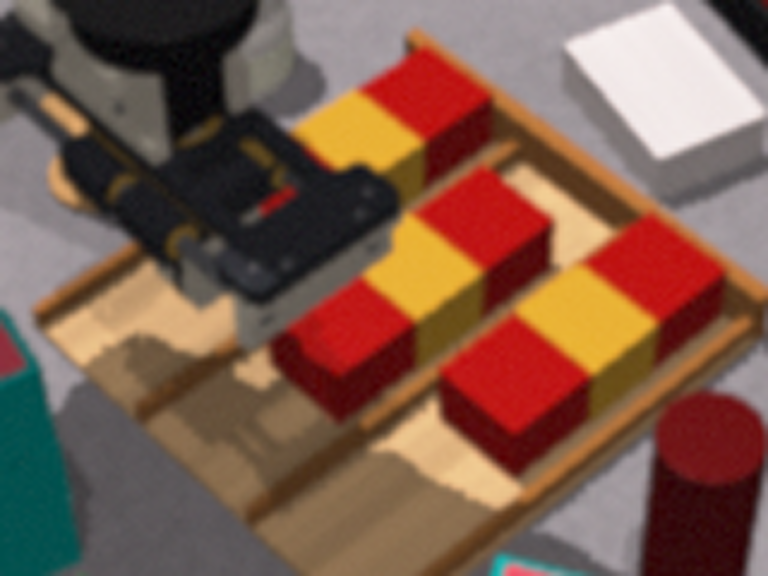

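The near end lies at tray x ≈ -63 mm, square (corners agree within 1 mm), and 53 mm wide, so it needs about 38 mm of push. I go down now.

Request:
jog_arm --motion '[{"dx": 0.02,"dy": 0,"dz": 0,"twist": 0},{"dx": 0.045,"dy": 0,"dz": 0,"twist": 0},{"dx": 0.065,"dy": 0,"dz": 0,"twist": 0},{"dx": 0.075,"dy": 0,"dz": 0,"twist": 0},{"dx": 0.08,"dy": 0,"dz": 0,"twist": 0},{"dx": 0.08,"dy": 0,"dz": 0,"twist": 0}]'

```text
t: 7.18
eef_pos: [0.4909, 0.0515, 0.0292]
ee_rot: [-1.228, 1.569, -2.575]
force: [0.5, -1.0, -0.3]
width: 0.0004
```

```bash
python3 - <<'E'
from h import *
R=goal(wor(-.1,-.0015,.03))
b=arm.grab_frame("side")[:,:,::-1]
cv2.imwrite("pics/p18.png",cv2.resize(b[150:270,225:385],None,fx=4.8,fy=4.8,interpolation=cv2.INTER_CUBIC))
E
```

```text
t 7.1833 pos [0.4909 0.0515 0.0292] loc [-0.1183 -0.0012  0.0292] F [ 0.5 -1.  -0.3] w 0.00035716981160041844
shift [-0.0009  0.0183  0.0003] twist 0.02
```

View pics/p18.png

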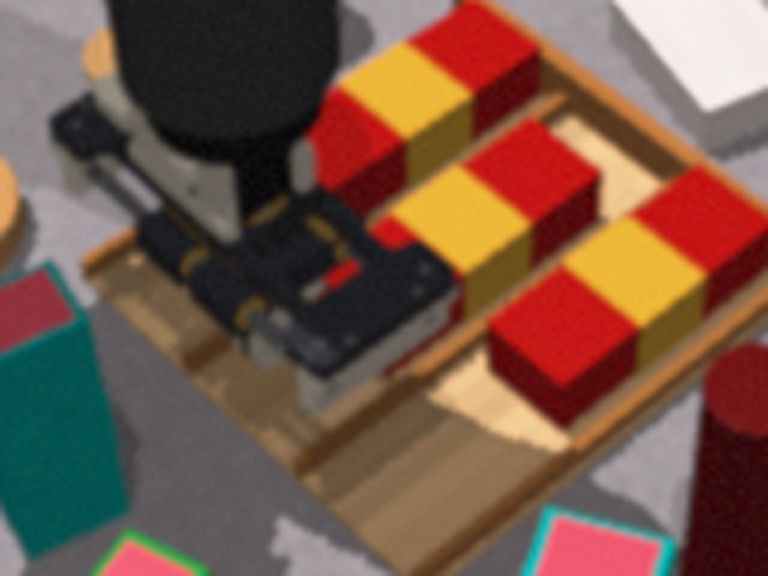

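Request:
jog_arm --motion '[{"dx": 0.004,"dy": 0,"dz": 0,"twist": 0},{"dx": 0.008,"dy": 0,"dz": 0,"twist": 0},{"dx": 0.008,"dy": 0.006,"dz": 0,"twist": 0},{"dx": 0.008,"dy": 0.015,"dz": 0,"twist": 0},{"dx": 0.008,"dy": 0.025,"dz": 0,"twist": 0},{"dx": 0.008,"dy": 0.034,"dz": 0,"twist": 0},{"dx": 0.008,"dy": 0.041,"dz": 0,"twist": 0},{"dx": 0.008,"dy": 0.046,"dz": 0,"twist": 0},{"dx": 0.008,"dy": 0.051,"dz": 0,"twist": 0},{"dx": 0.008,"dy": 0.056,"dz": 0,"twist": 0},{"dx": 0.008,"dy": 0.06,"dz": 0,"twist": 0}]'

```text
t: 8.15
eef_pos: [0.5497, 0.065, 0.0221]
ee_rot: [-1.246, 1.571, -2.593]
force: [-0.3, -0.0, 0.2]
width: 0.0004
```

```bash
python3 - <<'E'
from h import *
R=goal(wor(-.035,-.0015,.02))
b=arm.grab_frame("side")[:,:,::-1]
cv2.imwrite("pics/p19.png",cv2.resize(b[130:250,245:405],None,fx=4.8,fy=4.8,interpolation=cv2.INTER_CUBIC))
E
```

```text
t 8.15 pos [0.5497 0.065  0.0221] loc [-0.058  -0.0012  0.0221] F [-0.3 -0.   0.2] w 0.00037298944596101546
shift [0.0021 0.023  0.0003] twist 0.02
```

View pics/p19.png

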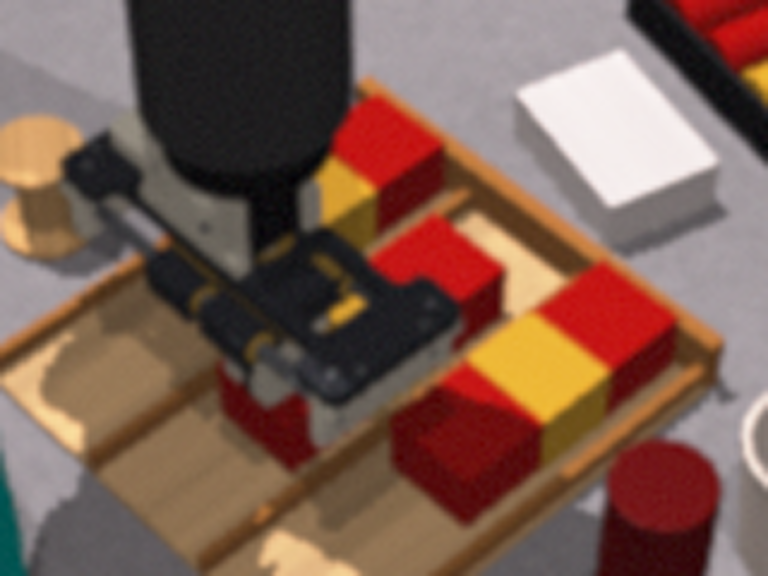

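The carton hasn't moved: its near-bottom corner is still at full-frame (306,227). The fingertips at (265,400) are above its top, with no force. So the real tips are about 25–30 mm above the TCP, not 11 mm below it, which matches the first pass over the standing carton. I back off and go lower in small, force-checked steps.

Request:
jog_arm --motion '[{"dx": 0,"dy": -0.015,"dz": 0,"twist": 0},{"dx": 0,"dy": -0.035,"dz": 0,"twist": 0},{"dx": 0,"dy": -0.05,"dz": 0,"twist": 0},{"dx": 0,"dy": -0.055,"dz": 0,"twist": 0},{"dx": 0.004,"dy": -0.055,"dz": 0,"twist": 0},{"dx": 0.007,"dy": -0.055,"dz": 0,"twist": 0},{"dx": 0.007,"dy": -0.055,"dz": 0,"twist": 0}]'

```text
t: 8.78
eef_pos: [0.4962, 0.0529, 0.0146]
ee_rot: [-0.898, 1.571, -2.245]
force: [-0.7, 0.0, -0.2]
width: 0.0005
```

```bash
python3 - <<'E'
from h import *
s=arm.get_state();R=goal(wor(-.1,-.0015,.02))
b=arm.grab_frame("side")[:,:,::-1]
x0,y0,f=240,170,8
im=cv2.resize(b[y0:y0+70,x0:x0+95],None,fx=f,fy=f,interpolation=cv2.INTER_CUBIC)
for h,c in((.011,(255,255,0)),(-.027,(0,255,0))):
  for z in(.021,-.021):
    for y in(-.0095,.0095):
      u=(proj("side",s["eef_pos"]+R@[h,y,z])-[x0,y0]+.5)*f; cv2.circle(im,tuple(int(round(t)) for t in u),3,c,-1)
cv2.imwrite("pics/p20.png",im)
E
```

```text
t 8.7833 pos [0.4962 0.0529 0.0146] loc [-0.1128 -0.0011  0.0146] F [-0.7  0.  -0.2] w 0.0005143569771820543
shift [-0.0054  0.0128  0.0005] twist 0.02
```

View pics/p20.png

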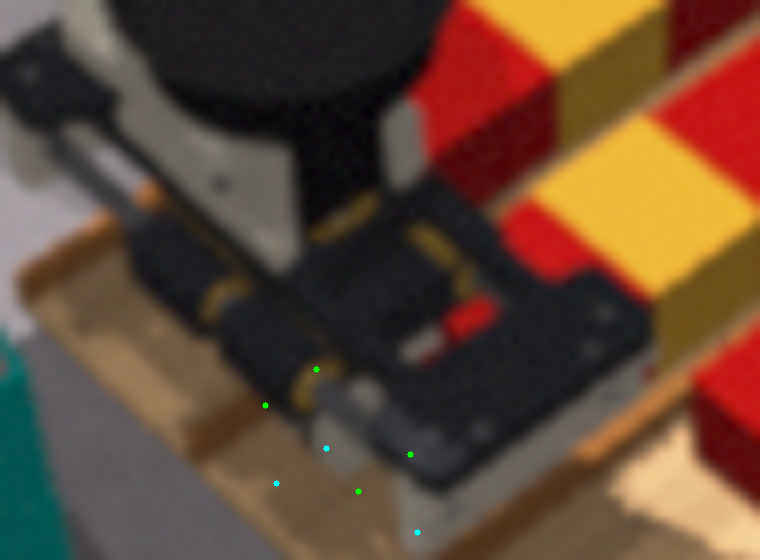

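```bash
python3 - <<'E'
from h import *
s=arm.get_state();t=loc(s["eef_pos"])
for uv in ((282,228.3),(284.5,227.5),(279.5,226)):
  for z in (.005,.015,.025,.035,.045,.055): print(uv,z,(loc(onz("side",uv,z))-t).round(3))
E
```

```text
(282, 228.3) 0.005 [ 0.007  0.011 -0.01 ]
(282, 228.3) 0.015 [0.002 0.005 0.   ]
(282, 228.3) 0.025 [-0.002 -0.002  0.01 ]
(282, 228.3) 0.035 [-0.006 -0.008  0.02 ]
(282, 228.3) 0.045 [-0.01  -0.014  0.03 ]
(282, 228.3) 0.055 [-0.014 -0.02   0.04 ]
(284.5, 227.5) 0.005 [ 0.012  0.009 -0.01 ]
(284.5, 227.5) 0.015 [0.008 0.002 0.   ]
(284.5, 227.5) 0.025 [ 0.004 -0.004  0.01 ]
(284.5, 227.5) 0.035 [-0.   -0.01  0.02]
(284.5, 227.5) 0.045 [-0.005 -0.016  0.03 ]
(284.5, 227.5) 0.055 [-0.009 -0.022  0.04 ]
(279.5, 226) 0.005 [ 0.007  0.02  -0.01 ]
(279.5, 226) 0.015 [0.002 0.014 0.   ]
(279.5, 226) 0.025 [-0.002  0.008  0.01 ]
(279.5, 226) 0.035 [-0.006  0.001  0.02 ]
(279.5, 226) 0.045 [-0.01  -0.005  0.03 ]
(279.5, 226) 0.055 [-0.014 -0.011  0.04 ]
```

The near lower corner of the visible finger fits z ≈ 0.045 (TCP + 30 mm). No force at TCP z 0.0146 also rules out the nominal 11 mm, since the tips would already be in the floor. I lower another 14 mm and check the force.

Request:
jog_arm --motion '[{"dx": 0.003,"dy": 0,"dz": 0,"twist": 0},{"dx": 0.006,"dy": 0,"dz": 0,"twist": 0},{"dx": 0.009,"dy": 0,"dz": 0,"twist": 0},{"dx": 0.012,"dy": 0,"dz": 0,"twist": 0},{"dx": 0.014,"dy": 0,"dz": 0,"twist": 0},{"dx": 0.014,"dy": 0,"dz": 0,"twist": 0}]'

```text
t: 9.33
eef_pos: [0.4953, 0.0525, 0.0005]
ee_rot: [-1.329, 1.57, -2.675]
force: [0.4, -0.2, 0.1]
width: 0.0007
```

No force, as expected. I go 5 mm lower and push forward a first part.

Request:
jog_arm --motion '[{"dx": 0.003,"dy": 0,"dz": 0,"twist": 0},{"dx": 0.005,"dy": 0.006,"dz": 0,"twist": 0},{"dx": 0.005,"dy": 0.016,"dz": 0,"twist": 0},{"dx": 0.005,"dy": 0.026,"dz": 0,"twist": 0},{"dx": 0.005,"dy": 0.034,"dz": 0,"twist": 0},{"dx": 0.005,"dy": 0.04,"dz": 0,"twist": 0},{"dx": 0.005,"dy": 0.044,"dz": 0,"twist": 0},{"dx": 0.005,"dy": 0.048,"dz": 0,"twist": 0},{"dx": 0.005,"dy": 0.052,"dz": 0,"twist": 0},{"dx": 0.005,"dy": 0.056,"dz": 0,"twist": 0}]'

```text
t: 10.17
eef_pos: [0.5505, 0.0652, -0.004]
ee_rot: [-3.125, 1.571, 1.812]
force: [-0.0, 0.2, -0.6]
width: 0.0007
```

```bash
python3 - <<'E'
from h import *
R=goal(wor(-.0345,-.0015,0))
b=arm.grab_frame("side")[:,:,::-1]
cv2.imwrite("pics/p21.png",cv2.resize(b[130:250,245:405],None,fx=4.8,fy=4.8,interpolation=cv2.INTER_CUBIC))
E
```

```text
t 10.1667 pos [ 0.5505  0.0652 -0.004 ] loc [-0.0571 -0.0011 -0.004 ] F [-0.   0.2 -0.6] w 0.0007160574007173501
shift [-0.004   0.0226  0.0004] twist 0.01
```

View pics/p21.png

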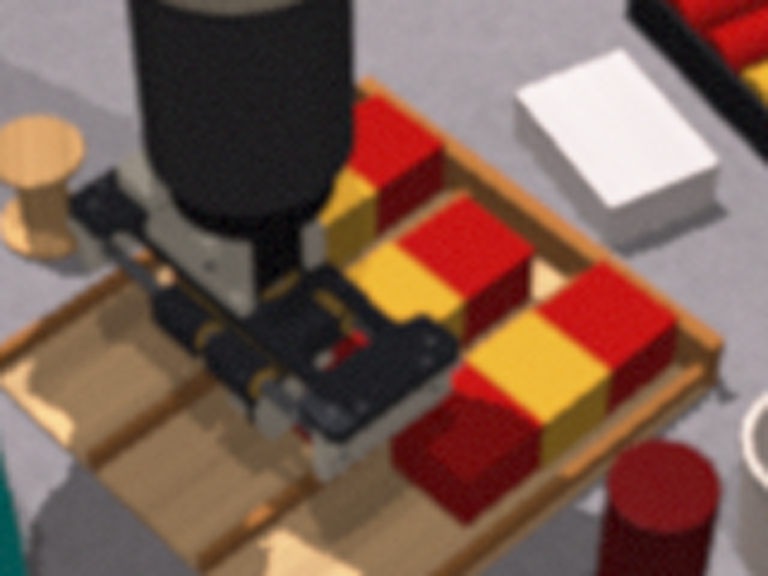

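The carton is sliding straight: its far corner moved from (503,268) to (532,245). About 22 mm are left, so I push slowly and watch the force.

Request:
jog_arm --motion '[{"dx": 0,"dy": 0.004,"dz": 0,"twist": 0},{"dx": 0,"dy": 0.008,"dz": 0,"twist": 0},{"dx": 0,"dy": 0.011,"dz": 0,"twist": 0},{"dx": 0,"dy": 0.014,"dz": 0,"twist": 0},{"dx": 0,"dy": 0.016,"dz": 0,"twist": 0},{"dx": 0,"dy": 0.018,"dz": 0,"twist": 0}]'

```text
t: 10.72
eef_pos: [0.5678, 0.0691, -0.0038]
ee_rot: [-1.462, 1.57, -2.809]
force: [-3.2, -1.0, 3.0]
width: 0.0009
```

```bash
python3 - <<'E'
from h import *
R=goal(wor(-.0345,-.0015,0))
b=arm.grab_frame("side")[:,:,::-1]
cv2.imwrite("pics/p22.png",cv2.resize(b[130:250,245:405],None,fx=4.8,fy=4.8,interpolation=cv2.INTER_CUBIC))
E
```

```text
t 10.7167 pos [ 0.5678  0.0691 -0.0038] loc [-0.0395 -0.0012 -0.0038] F [-3.2 -1.   3. ] w 0.0008811631874269309
shift [-0.0038  0.005   0.0003] twist 0.01
```

View pics/p22.png

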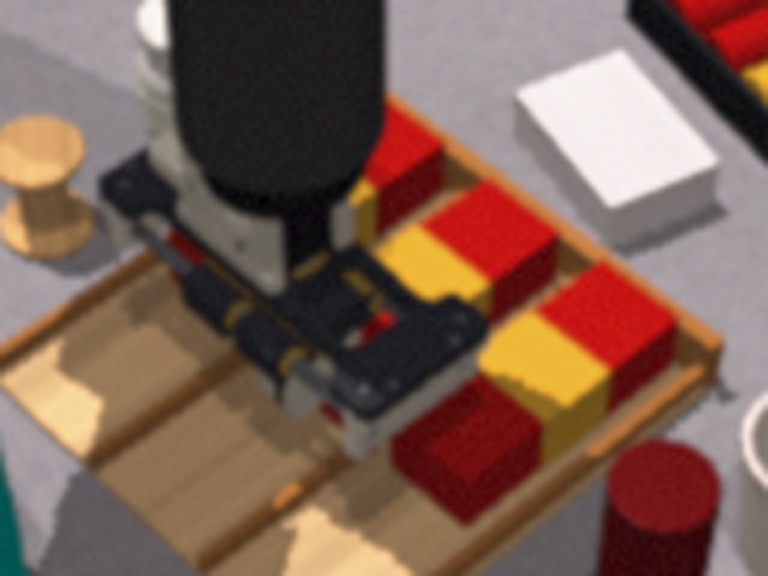

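The far end is now at or very near the rail, with about 3 N of push. I add a little more to confirm.

Request:
jog_arm --motion '[{"dx": 0,"dy": 0.001,"dz": 0,"twist": 0},{"dx": 0,"dy": 0.002,"dz": 0,"twist": 0},{"dx": 0,"dy": 0.002,"dz": 0,"twist": 0}]'

```text
t: 11.02
eef_pos: [0.5701, 0.0697, -0.0038]
ee_rot: [1.724, 1.57, 0.378]
force: [-1.1, -1.0, 0.6]
width: 0.0007
```

Request:
jog_arm --motion '[{"dx": 0,"dy": 0.001,"dz": 0,"twist": 0},{"dx": 0,"dy": 0.002,"dz": 0,"twist": 0},{"dx": 0,"dy": 0.003,"dz": 0,"twist": 0}]'

```text
t: 11.27
eef_pos: [0.5711, 0.0698, -0.004]
ee_rot: [-1.504, 1.568, -2.851]
force: [-10.0, -0.8, 6.9]
width: 0.0008
```

The force jumped to 10 N and the tool stalled about 2 mm short, so the carton is against the rail. I back off, rise and check.

Request:
jog_arm --motion '[{"dx": 0,"dy": -0.008,"dz": 0,"twist": 0},{"dx": 0,"dy": -0.025,"dz": 0,"twist": 0},{"dx": 0,"dy": -0.05,"dz": 0,"twist": 0},{"dx": 0,"dy": -0.06,"dz": 0,"twist": 0},{"dx": -0.03,"dy": -0.06,"dz": 0,"twist": 0},{"dx": -0.07,"dy": -0.06,"dz": 0,"twist": 0},{"dx": -0.11,"dy": -0.06,"dz": 0,"twist": 0},{"dx": -0.15,"dy": -0.06,"dz": 0,"twist": 0},{"dx": -0.19,"dy": -0.06,"dz": 0,"twist": 0},{"dx": -0.2,"dy": -0.08,"dz": -0.04,"twist": 0},{"dx": -0.2,"dy": -0.08,"dz": -0.08,"twist": 0},{"dx": -0.2,"dy": -0.08,"dz": -0.12,"twist": 0},{"dx": -0.2,"dy": -0.08,"dz": -0.16,"twist": 0},{"dx": -0.2,"dy": -0.08,"dz": -0.2,"twist": 0},{"dx": -0.2,"dy": -0.08,"dz": -0.24,"twist": 0},{"dx": -0.2,"dy": -0.08,"dz": -0.28,"twist": 0},{"dx": -0.2,"dy": -0.08,"dz": -0.32,"twist": 0},{"dx": -0.2,"dy": -0.08,"dz": -0.34,"twist": 0},{"dx": -0.2,"dy": -0.08,"dz": -0.34,"twist": 0}]'

```text
t: 12.85
eef_pos: [0.4184, 0.3881, 0.1958]
ee_rot: [2.275, 1.569, 0.932]
force: [0.1, 0.1, -0.8]
width: 0.0007
```

```bash
python3 - <<'E'
from h import *
s=arm.get_state(); print(s["t"],s["eef_pos"],s["force"])
a=arm.grab_frame("top");b=arm.grab_frame("side"); save(a,"top9");save(b,"side9")
save(np.hstack([cv2.resize(a[120:280,215:375],None,fx=2.5,fy=2.5,interpolation=2),cv2.resize(b[140:280,240:400],(400,350),interpolation=2)[:350].repeat(1,0) if 0 else cv2.resize(b[130:290,240:400],None,fx=2.5,fy=2.5,interpolation=2)]),"p23")
for n in("top","side"):
    o=cv2.imread(f"pics/{n}0.png"); q=cv2.imread(f"pics/{n}9.png")
    cv2.imwrite(f"pics/d_{n}.png",cv2.absdiff(o,q)*2)
E
```

```text
12.85 [0.41837925 0.38814311 0.19581006] [ 0.11618943  0.10816164 -0.76007872]
```

View pics/p23.png

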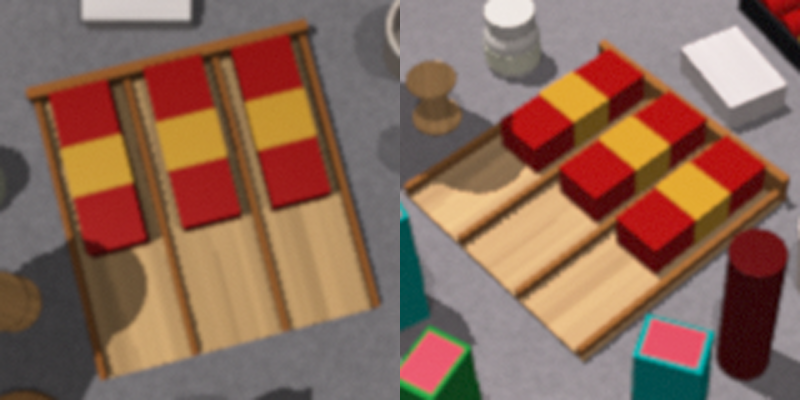

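View pics/d_top.png

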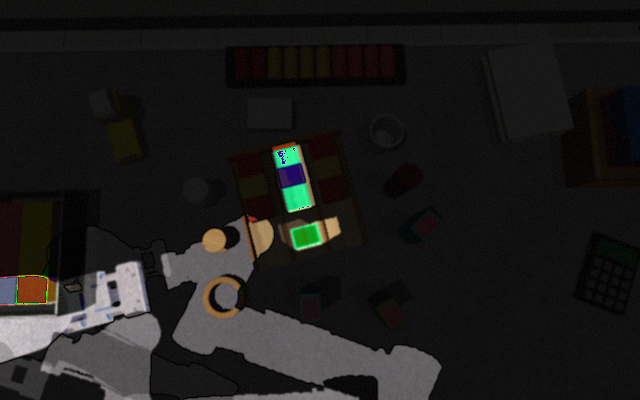

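The carton lies flat in the middle bay, level with its mates and touching the rail. The difference picture shows only the carton, the arm and its shadow. One numeric check, then I hand in.

```bash
python3 - <<'E'
from h import *
im=cv2.imread("pics/top9.png");h=cv2.cvtColor(im,cv2.COLOR_BGR2HSV).astype(int)
m=((h[...,1]>150)&(h[...,2]>130)&((h[...,0]>168)|(h[...,0]<7)|((h[...,0]>19)&(h[...,0]<27)))).astype(np.uint8)
m=cv2.morphologyEx(m,cv2.MORPH_CLOSE,np.ones((3,3)));
for c in cv2.findContours(m,0,1)[0]:
    if cv2.contourArea(c)<700: continue
    x,y,w,hh=cv2.boundingRect(c)
    if not(220<x<350 and 120<y<250): continue
    P=np.array([loc(onz("top",q[0]*1.,.046))[:2] for q in c],np.float32)*1000
    print(x,y,cv2.minAreaRect(P),"x range",P[:,0].min(),P[:,0].max())
E
```

```text
235 152 ((47.153907775878906, 85.09967041015625), (148.1086883544922, 54.73256301879883), 0.14169342815876007) x range -26.895576 121.25482
272 142 ((49.65336608886719, -0.9694766998291016), (52.93928909301758, 148.1193389892578), 89.87169647216797) x range -24.450275 123.76017
308 134 ((48.227622985839844, -82.32351684570312), (147.96231079101562, 52.62389373779297), 0.5532804727554321) x range -25.670727 122.242485
```

The carton's far end measures at about 124 mm (the rail is at 125 mm), with its axis within 0.01 rad. Both mates are where they were.

```bash
python3 -c "
from station import arm
print(arm.job_done())"
```

```text
the job is handed in; nothing more can be done
None
```

The red carton now lies flat in the middle bay with its far end against the back rail. I handed the job in at about t = 13 s of the 38 s allowed. I only pushed, with the gripper closed: once on its upper part to tip it, then about 39 mm on its near end until the force rose to 10 N and it stopped.

**Last checks:**
- **Carton:** from the top view its far end is at tray x ≈ 124 mm (119 mm needed, rail at 125 mm). It lies within 0.01 rad of the tray's x axis and 1 mm off the bay's centre line.
- **Everything else:** the before/after difference of the top view shows only the carton, the arm and its shadow changed. The shadow falls over the spool and roll, and I didn't measure those two separately.
- **Robot:** it stands clear to the left of the tray, touching nothing.

**What disagreed:**
- **Fingertip height:** the fingertips turned out to be about 30 mm above the reported tool point, not 11 mm below it. My first pass at each push therefore went over the carton without touching it, and I redid both lower with force checks. The final push was at a reported height of -4 mm.
- **Refused move:** one move call was refused because some keys were missing from its rows; nothing moved.

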